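Line up a stack of packing plates and pin them in the stacking jig

TASK

Three packing plates lie staggered on the blue stacking jig. Push them home against the jig's back and right-hand stops so that their holes line up with the hole in the jig, then take the red-handled locating pin from its stand and put it down through all three plates into the jig until its collar rests on the top plate, and let go. Leave the orange aerosol can and the small blue box where they are.

Things in the scene. Friction and masses are not known exactly. Their poses are not given: they have to be found in the camera images.
- jig: stacking jig, fixed to the bench: blue base plate 170 (x) x 190 (y) x 24 mm high, origin at the centre of its underside; x points to its back stop (away from the robot at yaw 0), y to its open left side. Front (-x) and left (+y) sides are open. Plates touching both stops have their centres at x = +18, y = -21 mm and their holes over the jig's hole
- jig_back_stop (a point): middle of the inner face of the back stop, a steel bar 16 mm thick, 145 mm long along the jig's y, top 56 mm above the bench; at x = +68, y = +14.5, z = +40 mm in the jig's frame
- jig_right_stop (a point): middle of the inner face of the right-hand stop, a steel bar 14 mm thick, 122 mm long along the jig's x, top 56 mm above the bench; at x = -18, y = -81, z = +40 mm in the jig's frame
- jig_hole (a point): centre of the mouth of the jig's vertical 21 mm through hole, at x = +38, y = -41, z = +24 mm in the jig's frame (the base's upper face)
- plate_low: lowest loose plate, dark steel, lying on the jig's base: 100 (x) x 120 (y) x 12 mm, 0.10 to 0.21 kg, origin at the centre of its underside; axes along the jig's to within 0.1 rad at the start. It starts 10 to 35 mm short of its home in x and 8 to 32 mm in y, unlike the others
- plate_low_hole (a point): centre of the upper mouth of its 22 mm through hole, at x = +20, y = -20, z = +12 mm in the plate's frame
- plate_mid: middle loose plate, brass, lying on the lowest; same size, mass, axes and start offsets
- plate_mid_hole (a point): upper mouth of its 22 mm hole, as in the lowest plate
- plate_top: top loose plate, pale aluminium, lying on the middle one; same size, mass, axes and start offsets. The stack of three is 36 mm high; its top is 60 mm above the bench
- plate_top_hole (a point): upper mouth of its 22 mm hole, as in the lowest plate
- pin: loose locating pin, upright in the stand, 126 mm long, 0.15 kg; origin at its lower tip, z up its axis. Steel shank 18 mm in diameter, 58 mm long, its last 7 mm tapering to 10 mm; collar 34 mm in diameter (58 to 64 mm up); red round handle 22 mm in diameter (64 to 126 mm up). With its collar on the stack its tip is 2 mm above the bench
- pin_tip (a point): centre of the pin's lower tip
- pin_grip (a point): middle of the pin's handle, on its axis, 96 mm above the tip
- stand: grey pin stand fixed to the bench, block 70 x 70 x 62 mm high on a thin foot; origin at the centre of its underside. The pin hangs by its collar in its vertical 22 mm through hole
- spray_can: orange aerosol can 65 mm wide and 196 mm high, a loose bystander, origin at the centre of its underside: do not disturb
- blue_box: small blue box 55 x 85 x 23 mm, a loose bystander, origin at the centre of its underside: do not disturb
There are look-alikes about, which are no part of the job. Of the things that look like the pin, take the one that is farthest to the robot's left at the start.

How it is judged:
By the outcome, as a careful person would: the job done as asked, in the order asked, and still so for the second after the job is handed in, with the robot touching nothing.
It also fails if it takes over 72 s, if anything falls off the work surface, if the arm or the gripper's body presses on something with over 40 N, if the wrist force passes 120 N, or if a joint passes its speed limit or range.

ROBOT

A 6-joint arm with a two-finger parallel gripper is mounted at the origin on a cart in front of the work surface, level with it; the furniture and walls round the work are solid. World frame = base frame: x ahead of the robot, y to its left, z up, the work surface at z = 0. Lengths are in m, angles in rad, forces in N, time in s.
With the tool pointing down it reaches from about 0.3 to 0.85 m from the base axis. Payload 4.2 kg.
Tool frame: the origin (TCP) lies at the very end of the fingers, on their centre line; the grasp point (between the pads) lies pinch_z behind it (pinch_z is the distance from the TCP to the grasp point, in m); z points along the fingers, y is the line along which they close (so a half turn about z gives the same grasp; the last joint's range is limited). The gripper opens to 91 mm and grips with 3 to 60 N. Pads are 32 mm wide; open, the fingers measure 118 mm over their backs; the gripper's body (76 mm by 178 mm) begins 60 mm behind the grasp point.
Start: joints at [-1.247, 0.32, 1.565, -0, 1.257, -0.02], TCP at [0.194, -0.541, 0.214] pointing down, gripper open.
Joint ranges: [-3.11, 3.11], [-0.84, 2.01], [0.21, 2.61], [-1.34, 4.49], [0.05, 2.63], [-2.56, 2.56]. Speed limits (rad/s): [2.57, 2.57, 3.14, 3.14, 3.14, 3.14].

INTERFACE

Orientations are given as a unit quaternion [w, x, y, z].
In Python, from bench import * gives the robot as it stands.
- The arm moves only by the tool step_arm, never from a script. Its arguments are lists of equal length, an entry for each row: "slide": the shift along the tool's x, y, z in units of 40 mm (1.0 is 40 mm), a list of three; "spin": the turn about the tool's z in units of 6 degrees (1.0 is 6 degrees); "jaw": the opening, from 0 (shut) to 1 (fully open). In form: {"slide": [[dx, dy, dz], ...], "spin": [spin, ...], "jaw": [jaw, ...]}. A call has 1 to 12 rows; each row shifts and turns the commanded pose from where the row before left it, along the tool's axes as they then stand; what a row does not reach is not made up. A row lasts 1/12 s, in which the tool goes at most 41.7 mm and 7.16 degrees, less where a joint would pass 70% of its speed; a pose out of reach is approached as far as the arm can. A call with a number of a shift or a turn outside -1 to 1 is refused whole. A call with a gripper value outside its range is refused whole. The fingers move at their own pace and stop on an object; the grip force is fixed at half the most. Time passes only in rows, so rows that do not move let the fingers close. It gives the time, the measured TCP pose, the force, the opening and the grip force at its end, in the units of the state.
- read_state(): the state, without advancing time (a new reading comes with each control period).
- camera(name): name is "scene" or "top" or "wrist"; returns a dict with "frame" (420x560x3 uint8, red, green, blue), "z_map" (420x560 float32, m along the optical axis (not along the pixel's ray), 0 where there is no reading), "mtx" (3x3 intrinsics, pixels), "position" and "orientation" of the camera in the world; the wrist camera has in their place "hand_eye" (4x4, takes a point from camera to tool coordinates, whose origin is the TCP and whose axes are the flange's). Camera axes: x right, y down, z forward; pixel columns grow to the right and rows downward; lengths in m; the calibration is good to about 2 mm. A picture is of the moment at which its call begins: read the wrist's pose just before it.
- finish_job(): hands the job in; it is judged then, once.
The state is a dict: "clock": time; "joint_positions": joint angles; "joint_vel": joint speeds; "tau": joint torques, N m; "tcp_pos": TCP position; "tcp_rot": TCP orientation; "ft_force": force on the tool from outside, world axes, zero at the start; "moment": the same for the moment, N m; "gripper_width": opening from 0.0 (shut) to 1.0 (fully open); "gripper_force": force on a finger pad.
Only numpy, scipy, OpenCV 4.12 (cv2) and the standard library are available. Lean on these libraries where they do the work, as an engineer would, in place of code of your own. Each camera call takes 0.05 s, during which the arm holds its last target. There are 200 camera calls.

## Working session

There is one attempt and no reset: what is moved stays moved. The work goes in short steps, Python scripts to look and compute and a tool call to move; the robot and the scene stay as the last step left them, time stands still between calls to the robot, and variables do not carry over. Pictures are saved under pics/ and viewed, at most 13 in all, crops included, and the job is handed in when it is done.

Besides the shell and the picture viewer there is one more tool, called by a JSON object that holds its "api" and its "payload", one argument or row to a line. step_arm: Moves the arm, as the interface text tells. Shifts and turns lie within -1 to 1; 1 stands for 40 mm of shift or 6 degrees of turn. Its arguments: {"type":"object","properties":{"slide":{"type":"array","items":{"type":"array","items":{"type":"number"}}},"spin":{"type":"array","items":{"type":"number"}},"jaw":{"type":"array","items":{"type":"number"}}},"required":["slide","spin","jaw"]}

```bash
ls; mkdir -p pics
cat > h.py <<'E'
import numpy as np, cv2
from scipy.spatial.transform import Rotation as R
from bench import *
def q2R(q): return R.from_quat(np.r_[q[1:],q[0]]).as_matrix()
def cam(name):
    s=read_state(); c=camera(name)
    if name=='wrist':
        T=np.eye(4); T[:3,:3]=q2R(s['tcp_rot']); T[:3,3]=s['tcp_pos']; T=T@np.array(c['hand_eye'])
        c['R'],c['p']=T[:3,:3],T[:3,3]
    else: c['R'],c['p']=q2R(c['orientation']),np.array(c['position'])
    return c
def plane(c,uv,z):
    uv=np.atleast_2d(uv).astype(float); d=np.c_[uv,np.ones(len(uv))]@np.linalg.inv(c['mtx']).T@c['R'].T
    return c['p']+d*((z-c['p'][2])/d[:,2])[:,None]
def cloud(c):
    h,w=c['z_map'].shape; u,v=np.meshgrid(np.arange(w),np.arange(h))
    d=np.stack([u,v,np.ones_like(u)],-1)@np.linalg.inv(c['mtx']).T*c['z_map'][...,None]
    return d@c['R'].T+c['p']
def save(c,n): cv2.imwrite('pics/'+n,c['frame'][...,::-1])
E
python3 - <<'E'
from h import *
import pickle
for n in('top','scene'):
    c=cam(n); save(c,n+'0.png'); pickle.dump(c,open(n+'0.pkl','wb')); print(n,c['p'],c['R'][:,2])
s=read_state(); print(s)
E
```

```text
pics
top [ 0.27496082 -0.20864825  1.42242293] [ 0.19731453 -0.01393883 -0.98024114]
scene [-0.05589682  0.52689503  0.81561773] [ 0.49544911 -0.62149792 -0.60685296]
{'clock': 0.1, 'joint_positions': array([-1.24696471e+00,  3.20225786e-01,  1.56551685e+00, -1.69957050e-05,
        1.25740055e+00, -1.99834363e-02]), 'joint_vel': array([-0.00038247, -0.00301019, -0.00480235, -0.00140952, -0.00049253,
        0.00042169]), 'tau': array([ 2.56081930e-04, -4.13333023e+01, -2.32508987e+01,  7.29574542e-02,
        4.22286883e-02, -5.30374916e-05]), 'tcp_pos': array([ 0.19368782, -0.54093413,  0.21322121]), 'tcp_rot': array([-7.65113486e-04,  9.85259509e-01,  1.71064605e-01, -1.25317888e-04]), 'ft_force': array([-0.08394   ,  0.17487132, -0.18378963]), 'moment': array([ 0.00699872, -0.02983218, -0.01212224]), 'gripper_force': 0.0, 'gripper_width': 1.000180421159524}
```

View pics/top0.png

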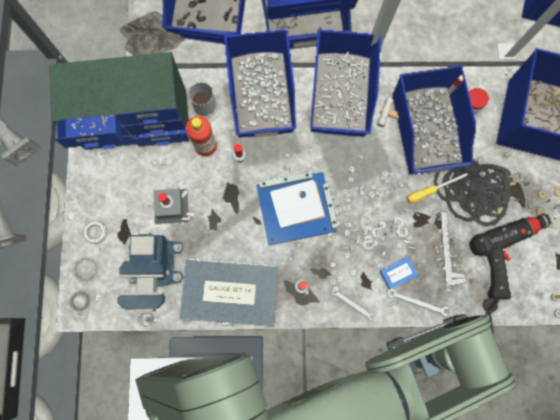

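View pics/scene0.png

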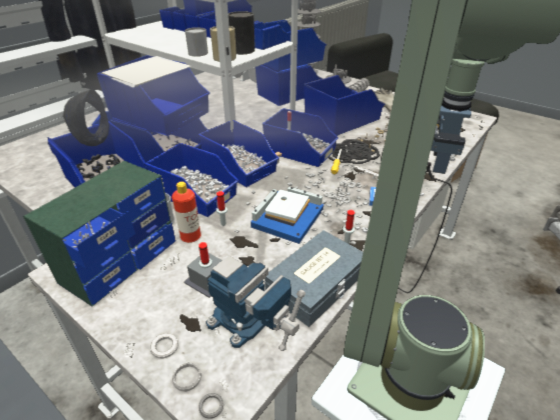

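The top view shows the jig at about (297,208) with the pale plate stack on it. The leftmost pin is in its grey stand at (165,200). Look-alike pins stand at (239,152) and (302,287), with the can at (201,135) and the box at (399,273).

Run:
```python
from h import *
import pickle
c=pickle.load(open('top0.pkl','rb')); P=cloud(c)
f=c['frame']; hsv=cv2.cvtColor(f,cv2.COLOR_RGB2HSV)
def big(m,box):
    k=np.zeros_like(m); u0,v0,u1,v1=box; k[v0:v1,u0:u1]=m[v0:v1,u0:u1]
    cs,_=cv2.findContours(k,cv2.RETR_EXTERNAL,cv2.CHAIN_APPROX_NONE); return sorted(cs,key=cv2.contourArea)[-1][:,0]
# jig
m=cv2.inRange(hsv,(100,120,60),(125,255,255)); k=big(m,(245,165,350,250))
w=plane(c,k,.024); r=cv2.minAreaRect((w[:,:2]*1000).astype(np.float32)); print('jig blue',r)
# top plate by height
z=P[...,2]; box=(slice(165,250),slice(245,350))
print('z hist',np.histogram(z[box],bins=np.arange(-.01,.1,.006)))
sat=cv2.inRange(hsv,(0,0,170),(180,60,255)); k=big(sat,(268,178,330,232))
r=cv2.minAreaRect((plane(c,k,.06)[:,:2]*1000).astype(np.float32)); print('top plate',r)
red=cv2.inRange(hsv,(0,150,100),(8,255,255))|cv2.inRange(hsv,(172,150,100),(180,255,255))
n,l,st,ce=cv2.connectedComponentsWithStats(red)
for i in range(1,n):
    if st[i,4]>15: mm=l==i; print(ce[i].round(1),st[i,4],np.median(P[mm],0).round(3),P[mm][:,2].max().round(3))
# stand top
a=z[185:225,150:192]; b=(a>.052)&(a<.07); print('stand top',P[185:225,150:192][b][:,:2].min(0),P[185:225,150:192][b][:,:2].max(0))
kk=cv2.minAreaRect((P[185:225,150:192][b][:,:2]*1000).astype(np.float32));print(kk)
cr=np.hstack([cv2.resize(f[160:250,245:350],None,fx=5,fy=5,interpolation=2),cv2.resize(f[160:250,140:200],None,fx=4.5,fy=5)])[:,:,::-1]
cv2.imwrite('pics/crop0.png',cv2.resize(cr,(795,450)))
```

```text
jig blue ((540.9751586914062, -283.04290771484375), (166.70767211914062, 184.60806274414062), 10.904808044433594)
z hist (array([ 924, 2729,  681,  120,  360, 1352,  300,   55,   64,  129,  661,
       1293,  201,    2,    0,    0,    0,    0]), array([-0.01 , -0.004,  0.002,  0.008,  0.014,  0.02 ,  0.026,  0.032,
        0.038,  0.044,  0.05 ,  0.056,  0.062,  0.068,  0.074,  0.08 ,
        0.086,  0.092,  0.098]))
top plate ((546.0811767578125, -285.76025390625), (104.96513366699219, 125.9085922241211), 15.48484992980957)
[478.3  97.8] 270 [ 0.842 -0.797  0.06 ] 1.422
[199.2 131.1] 375 [ 0.713 -0.038  0.159] 1.422
[238.  149.1] 64 [ 0.678 -0.131  0.122] 1.422
[209.2 152.6] 20 [ 0.7   -0.044  0.02 ] 0.028
[162.9 198. ] 61 [0.55  0.059 0.127] 0.134
[534.8 223.7] 116 [ 0.487 -0.923  0.049] 0.058
[506.1 255.8] 23 [ 0.402 -0.845  0.034] 0.039
stand top [0.51502408 0.02582892] [0.58924087 0.10109497]
((552.6890869140625, 63.70956039428711), (72.13723754882812, 71.49272155761719), 4.270934104919434)
```

View pics/crop0.png

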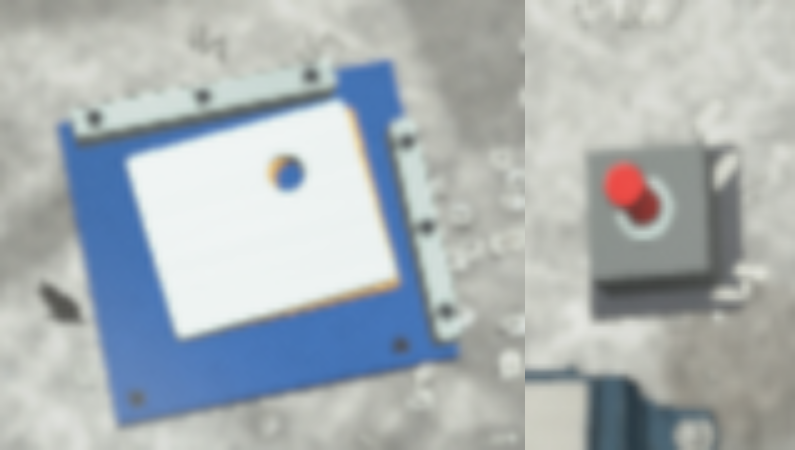

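The crop shows the jig yawed by about +11°, with stops along its top and right sides. The white top plate is at crop (265,220) and its hole at crop (288,172). The pin stands upright in its stand with its handle top at crop (625,185). Next I move over the jig for a close look.

```bash
cat >> h.py <<'E'
def go(x,y,z,phi=None):
    s=read_state(); M=q2R(s['tcp_rot']); d=M.T@(np.array([x,y,z])-s['tcp_pos'])/.04
    ph=np.degrees(np.arctan2(M[1,0],M[0,0])); print('pos',s['tcp_pos'].round(4),'phi',ph.round(2),'units',d.round(3),'max',abs(d).max().round(2),'spin',None if phi is None else round(-(phi-ph)/6,3),'F',s['ft_force'].round(1),'w',round(s['gripper_width'],3))
E
python3 - <<'E'
from h import *
import bench
print([n for n in dir(bench) if n[0]!='_'], getattr(bench,'pinch_z',None))
c=cam('wrist'); print(np.array(c['hand_eye']).round(3),c['mtx'])
go(.49,-.28,.30,10.9)
t=cam('top');P=cloud(t); z=P[...,2]
print('vise',P[230:310,115:185].reshape(-1,3)[np.argsort(z[230:310,115:185].ravel())[-3:]])
E
```

```text
['Unreachable', 'camera', 'finish_job', 'pinch_z', 'read_state'] 0.0188
[[-0.001 -0.955 -0.298  0.085]
 [ 1.    -0.002  0.001  0.001]
 [-0.002 -0.298  0.955 -0.171]
 [ 0.     0.     0.     1.   ]] [[333.66958271   0.         279.23645999]
 [  0.         333.66958271 213.57658993]
 [  0.           0.           1.        ]]
pos [ 0.1937 -0.541   0.2133] phi 19.7 units [ 9.174 -3.648 -2.162] max 9.17 spin 1.467 F [ 0.2 -0.6  0.8] w 1.005
vise [[ 0.27496082 -0.20864825  1.42242293]
 [ 0.27496082 -0.20864825  1.42242293]
 [ 0.27496082 -0.20864825  1.42242293]]
```

{"api": "step_arm", "payload": {
  "slide": [
    [0.76, -0.34, 0],
    [0.76, -0.34, 0],
    [0.76, -0.34, 0],
    [0.76, -0.34, 0],
    [0.76, -0.34, 0],
    [0.76, -0.34, 0],
    [0.76, -0.34, 0],
    [0.76, -0.34, 0],
    [0.76, -0.34, 0],
    [0.76, -0.34, 0],
    [0.76, -0.34, 0],
    [0, 0, 0]
  ],
  "spin": [0, 0, 0, 0, 0, 0, 0, 0, 0, 0.73, 0.73, 0],
  "jaw": [0.6, 0.6, 0.6, 0.6, 0.6, 0.6, 0.6, 0.6, 0.6, 0.6, 0.6, 0.6]
}}

```text
clock: 1.2
tcp_pos: [0.4637, -0.2862, 0.2137]
tcp_rot: [-0.001, 0.995, 0.097, 0.001]
ft_force: [-0.1, 0.3, 0.8]
gripper_width: 0.602
gripper_force: 0.0
```

Run:
```python
from h import *
import pickle
c=cam('wrist'); save(c,'w1.png'); pickle.dump(c,open('w1.pkl','wb')); go(.47,-.29,.21,10.9); print(c['p'])
```

```text
pos [ 0.4616 -0.2879  0.2136] phi 11.2 units [0.196 0.093 0.091] max 0.2 spin 0.05 F [-0.  -0.4 -0.1] w 0.599
[ 0.54663629 -0.27073285  0.38470762]
```

View pics/w1.png

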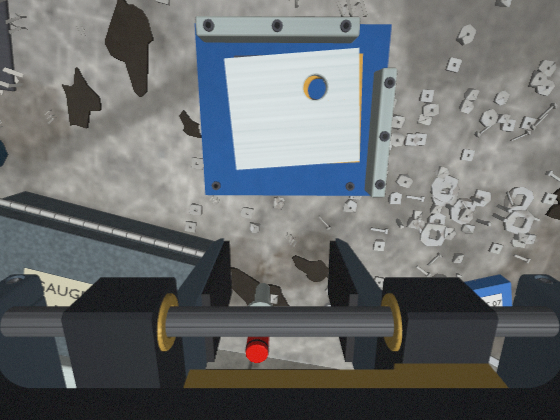

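The close view shows the jig (195–392, 15–195) with its stops at the top and right. The top plate spans (225–360, 48–170) and its hole is at (315,87). A look-alike pin stands behind the fingers at (257,352).

```bash
cat >> h.py <<'E'
def big(m,box):
    k=np.zeros_like(m); u0,v0,u1,v1=box; k[v0:v1,u0:u1]=m[v0:v1,u0:u1]
    cs,_=cv2.findContours(k,cv2.RETR_EXTERNAL,cv2.CHAIN_APPROX_NONE); return sorted(cs,key=cv2.contourArea)[-1][:,0]
def rect(c,m,box,z):
    return cv2.minAreaRect((plane(c,big(m,box),z)[:,:2]*1000).astype(np.float32))
E
python3 - <<'E'
from h import *
import pickle
c=pickle.load(open('w1.pkl','rb')); P=cloud(c); f=c['frame']; hsv=cv2.cvtColor(f,cv2.COLOR_RGB2HSV)
blue=cv2.inRange(hsv,(100,150,60),(125,255,255))
print('jig',rect(c,blue,(180,5,410,210),.024))
# corners: front left, front right, back right
k=big(blue,(180,5,410,210)); h=cv2.approxPolyDP(k.reshape(-1,1,2),5,True)[:,0]; print(h.tolist()); print(plane(c,h,.024)[:,:2].round(4).tolist())
z=P[...,2]
pl=((z>.054)&(z<.067)&(hsv[...,1]<60)).astype(np.uint8)*255
print('top plate',rect(c,pl,(215,35,363,175),.06))
for n,b in(('back',(190,8,365,42)),('right',(365,60,400,200))):
    m=((z>.05)&(z<.064)).astype(np.uint8)*255; r=rect(c,m,b,.056); print(n,r)
# hole of top: not pale inside plate
k=255-cv2.inRange(hsv,(0,0,150),(180,60,255)); print('hole',plane(c,cv2.minEnclosingCircle(big(k,(295,68,335,108)))[0],.06), cv2.minEnclosingCircle(big(k,(295,68,335,108))))
t=pickle.load(open('top0.pkl','rb')); 
print('lookalike top',plane(t,(302,286),.125), 'wrist',plane(c,(257,352),.125),P[352,257],P[305,262])
E
```

```text
jig ((544.6524047851562, -283.70989990234375), (168.2185821533203, 189.62136840820312), 11.008572578430176)
[[390, 25], [362, 24], [348, 44], [205, 43], [196, 35], [206, 194], [368, 194], [363, 187], [372, 76], [386, 67]]
[[0.6444, -0.3605], [0.6401, -0.3338], [0.6206, -0.325], [0.5948, -0.1876], [0.6001, -0.1781], [0.4442, -0.2079], [0.4786, -0.3846], [0.4852, -0.377], [0.597, -0.3559], [0.6077, -0.3673]]
top plate ((548.735595703125, -284.88372802734375), (99.78170776367188, 119.88682556152344), 15.105978965759277)
back ((615.65966796875, -255.94003295898438), (16.468278884887695, 144.04275512695312), 11.017291069030762)
right ((543.1530151367188, -372.5973815917969), (119.83128356933594, 15.479901313781738), 10.773924827575684)
hole [[ 0.57321472 -0.29864409  0.06      ]] ((314.7368469238281, 86.78947448730469), 12.810779571533203)
lookalike top [[ 0.32486003 -0.28929408  0.125     ]] wrist [[ 0.33120393 -0.29159312  0.125     ]] [ 0.33211736 -0.29150467  0.12610115] [ 0.342859   -0.29122668  0.06422059]
```

```bash
cat >> h.py <<'E'
O=np.array([.5442,-.2837]); YAW=np.radians(11.0)
def J(x,y): return O+np.array([[np.cos(YAW),-np.sin(YAW)],[np.sin(YAW),np.cos(YAW)]])@np.array([x,y])/1000
def jig(p):
    return np.array([[np.cos(YAW),np.sin(YAW)],[-np.sin(YAW),np.cos(YAW)]])@(np.array(p)[:2]-O)*1000
def goj(x,y,z,phi=11.0): go(*J(x,y),z,phi)
E
python3 - <<'E'
from h import *
import pickle
c=pickle.load(open('w1.pkl','rb')); P=cloud(c)
print('gauge',P[244,215],P[235,180],P[220,60]); print(jig(P[244,215]))
goj(-102,-5,.1); goj(-102,-5,.029)
E
```

```text
gauge [ 0.47471112 -0.25052092  0.22243634] [ 0.3847469  -0.18167448  0.01155635] [ 0.39392    -0.06445162  0.04955877]
[-61.88131143  45.8285869 ]
pos [ 0.4616 -0.2879  0.2136] phi 11.2 units [-0.504  0.416  2.841] max 2.84 spin 0.033 F [-0.  -0.4 -0.1] w 0.599
pos [ 0.4616 -0.2879  0.2136] phi 11.2 units [-0.504  0.417  4.616] max 4.62 spin 0.033 F [-0.  -0.4 -0.1] w 0.599
```

{"api": "step_arm", "payload": {
  "slide": [
    [-0.5, 0.42, 0],
    [0, 0, 0.9],
    [0, 0, 0.9],
    [0, 0, 0.9],
    [0, 0, 0.9],
    [0, 0, 0.8],
    [0, 0, 0.2],
    [0, 0, 0],
    [0, 0, 0]
  ],
  "spin": [0.03, 0, 0, 0, 0, 0, 0, 0, 0],
  "jaw": [0.6, 0.6, 0.6, 0.6, 0.6, 0.6, 0.6, 0.6, 0.6]
}}

```text
clock: 2.0
tcp_pos: [0.4437, -0.311, 0.0308]
tcp_rot: [0.0, 0.996, 0.094, 0.0]
ft_force: [-0.1, -0.2, -0.2]
gripper_width: 0.597
gripper_force: 0.0
```

{"api": "step_arm", "payload": {
  "slide": [
    [0.12, 0, 0],
    [0.12, 0, 0],
    [0.12, 0, 0],
    [0.12, 0, 0],
    [0.12, 0, 0],
    [0.12, 0, 0],
    [0.12, 0, 0],
    [0.12, 0, 0],
    [0, 0, 0]
  ],
  "spin": [0, 0, 0, 0, 0, 0, 0, 0, 0],
  "jaw": [0.6, 0.6, 0.6, 0.6, 0.6, 0.6, 0.6, 0.6, 0.6]
}}

```text
clock: 2.75
tcp_pos: [0.4819, -0.3026, 0.0298]
tcp_rot: [0.0, 0.996, 0.094, -0.0]
ft_force: [0.4, -0.3, -1.0]
gripper_width: 0.598
gripper_force: 0.0
```

Run:
```python
from h import *
goj(-48,-5,.029)
s=read_state(); print(jig(s['tcp_pos']))
```

```text
pos [ 0.4819 -0.3026  0.0298] phi 10.8 units [ 0.418 -0.043  0.021] max 0.42 spin -0.033 F [ 0.4 -0.3 -1. ] w 0.598
[-64.72833966  -6.6604217 ]
```

{"api": "step_arm", "payload": {
  "slide": [
    [0.08, 0, 0],
    [0.08, 0, 0],
    [0.08, 0, 0],
    [0.08, 0, 0],
    [0, 0, 0]
  ],
  "spin": [0, 0, 0, 0, 0],
  "jaw": [0.6, 0.6, 0.6, 0.6, 0.6]
}}

```text
clock: 3.17
tcp_pos: [0.4942, -0.3003, 0.0297]
tcp_rot: [-0.0, 0.996, 0.094, 0.0]
ft_force: [-1.8, -0.1, -0.8]
gripper_width: 0.6
gripper_force: 0.7
```

{"api": "step_arm", "payload": {
  "slide": [
    [0.05, 0, 0],
    [0.05, 0, 0],
    [0, 0, 0]
  ],
  "spin": [0, 0, 0],
  "jaw": [0.6, 0.6, 0.6]
}}

```text
clock: 3.42
tcp_pos: [0.4961, -0.2995, 0.0297]
tcp_rot: [-0.0, 0.996, 0.094, -0.002]
ft_force: [-6.9, -0.5, 2.7]
gripper_width: 0.601
gripper_force: 3.3
```

Run:
```python
from h import *
goj(-48,-5,.029)
s=read_state(); print(jig(s['tcp_pos']))
c=cam('wrist'); save(c,'w2.png')
```

```text
pos [ 0.4961 -0.2995  0.0297] phi 10.8 units [ 0.057 -0.034  0.018] max 0.06 spin -0.033 F [-6.9 -0.5  2.7] w 0.601
[-50.26802657  -6.36516663]
```

View pics/w2.png

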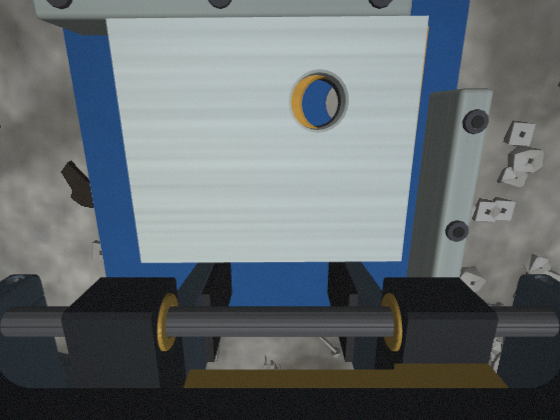

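Picture: the top plate (108–428, 17–262) is square to the back stop. Its hole is at (320,100), with brass and dark plates showing through offset. I push a little more to seat all three in x.

{"api": "step_arm", "payload": {
  "slide": [
    [0.05, 0, 0],
    [0.05, 0, 0],
    [0, 0, 0]
  ],
  "spin": [0, 0, 0],
  "jaw": [0.6, 0.6, 0.6]
}}

```text
clock: 3.72
tcp_pos: [0.4964, -0.2991, 0.0297]
tcp_rot: [-0.001, 0.995, 0.095, -0.005]
ft_force: [-15.7, -2.3, 7.6]
gripper_width: 0.6
gripper_force: 8.1
```

{"api": "step_arm", "payload": {
  "slide": [
    [0.05, 0, 0],
    [0, 0, 0]
  ],
  "spin": [0, 0],
  "jaw": [0.6, 0.6]
}}

```text
clock: 3.88
tcp_pos: [0.4964, -0.299, 0.0298]
tcp_rot: [-0.001, 0.995, 0.095, -0.007]
ft_force: [-20.8, -5.9, 9.5]
gripper_width: 0.6
gripper_force: 10.9
```

Run:
```python
from h import *
s=read_state(); print(jig(s['tcp_pos']),s['ft_force'])
```

```text
[-49.83084123  -5.94498904] [-20.78531651  -5.91018935   9.49611578]
```

{"api": "step_arm", "payload": {
  "slide": [
    [-0.4, 0, 0],
    [-0.8, 0, 0],
    [0, 0, -0.8],
    [0, 0, -0.8],
    [0, 0, -0.9],
    [0.66, -0.7, 0],
    [0.66, -0.7, 0],
    [0.66, -0.7, 0],
    [0.66, -0.7, 0],
    [0, 0, 0]
  ],
  "spin": [0, 0, 0, 0, 0, 0, 0, 0, 0, 0],
  "jaw": [0.6, 0.6, 0.6, 0.6, 0.6, 0.6, 0.6, 0.6, 0.6, 0.6]
}}

```text
clock: 4.72
tcp_pos: [0.544, -0.1728, 0.1306]
tcp_rot: [-0.001, 0.995, 0.096, 0.003]
ft_force: [-0.1, -0.7, 0.4]
gripper_width: 0.602
gripper_force: 0.0
```

{"api": "step_arm", "payload": {
  "slide": [
    [0, 0, 0],
    [0, 0, 0],
    [0, 0, 0],
    [0, 0, 0],
    [0, 0, 0],
    [0, 0, 0],
    [0, 0, 0],
    [0, 0, 0],
    [0, 0, 0],
    [0, 0, 0],
    [0, 0, 0],
    [0, 0, 0]
  ],
  "spin": [-1, -1, -1, -1, -1, -1, -1, -1, -1, -1, -1, -1],
  "jaw": [0.6, 0.6, 0.6, 0.6, 0.6, 0.6, 0.6, 0.6, 0.6, 0.6, 0.6, 0.6]
}}

```text
clock: 5.72
tcp_pos: [0.5403, -0.1782, 0.1303]
tcp_rot: [0.001, 0.749, 0.663, 0.001]
ft_force: [0.1, 1.5, -0.7]
gripper_width: 0.6
gripper_force: 0.0
```

{"api": "step_arm", "payload": {
  "slide": [
    [0, 0, 0],
    [0, 0, 0],
    [0, 0, 0],
    [0, 0, 0]
  ],
  "spin": [-1, -1, -1, 0],
  "jaw": [0.6, 0.6, 0.6, 0.6]
}}

```text
clock: 6.05
tcp_pos: [0.5402, -0.1782, 0.1303]
tcp_rot: [0.001, 0.637, 0.771, 0.001]
ft_force: [0.1, 0.6, -0.3]
gripper_width: 0.599
gripper_force: 0.0
```

Run:
```python
from h import *
s=read_state(); print(jig(s['tcp_pos']),s['ft_force'],s['joint_positions'].round(2))
goj(8,108,.03,101)
```

```text
[ 16.17217533 104.3604907 ] [ 0.05844192  0.64783291 -0.34816785] [-0.34  0.37  1.71  0.    1.06 -0.53]
pos [ 0.5402 -0.1782  0.1303] phi 100.83 units [ 0.093 -0.21   2.506] max 2.51 spin -0.029 F [ 0.1  0.6 -0.3] w 0.599
```

{"api": "step_arm", "payload": {
  "slide": [
    [0.1, -0.2, 0],
    [0, 0, 0.8],
    [0, 0, 0.8],
    [0, 0, 0.7],
    [0, 0, 0.2],
    [0, 0, 0]
  ],
  "spin": [-0.03, 0, 0, 0, 0, 0],
  "jaw": [0.6, 0.6, 0.6, 0.6, 0.6, 0.6]
}}

```text
clock: 6.55
tcp_pos: [0.5288, -0.1748, 0.028]
tcp_rot: [-0.002, 0.637, 0.771, -0.001]
ft_force: [-0.7, 0.4, 0.2]
gripper_width: 0.6
gripper_force: 0.0
```

{"api": "step_arm", "payload": {
  "slide": [
    [-0.12, 0, 0],
    [-0.12, 0, 0],
    [-0.12, 0, 0],
    [-0.12, 0, 0],
    [-0.12, 0, 0],
    [-0.12, 0, 0],
    [-0.12, 0, 0],
    [-0.12, 0, 0],
    [-0.12, 0, 0],
    [0, 0, 0]
  ],
  "spin": [0, 0, 0, 0, 0, 0, 0, 0, 0, 0],
  "jaw": [0.6, 0.6, 0.6, 0.6, 0.6, 0.6, 0.6, 0.6, 0.6, 0.6]
}}

```text
clock: 7.38
tcp_pos: [0.5388, -0.218, 0.03]
tcp_rot: [-0.0, 0.637, 0.771, 0.0]
ft_force: [-0.2, 1.6, 1.6]
gripper_width: 0.599
gripper_force: 0.9
```

{"api": "step_arm", "payload": {
  "slide": [
    [-0.06, 0, 0],
    [-0.06, 0, 0],
    [0, 0, 0]
  ],
  "spin": [0, 0, 0],
  "jaw": [0.6, 0.6, 0.6]
}}

```text
clock: 7.63
tcp_pos: [0.5396, -0.2222, 0.0299]
tcp_rot: [-0.0, 0.637, 0.771, 0.0]
ft_force: [-2.1, 4.0, 3.3]
gripper_width: 0.6
gripper_force: 1.8
```

Run:
```python
from h import *
s=read_state(); print(jig(s['tcp_pos']),s['ft_force'])
goj(8,57,.03,101)
```

```text
[ 7.18548063 61.29403518] [-2.11494313  4.01841384  3.28664909]
pos [ 0.5396 -0.2222  0.0299] phi 100.92 units [-0.107  0.021 -0.001] max 0.11 spin -0.013 F [-2.1  4.   3.3] w 0.6
```

{"api": "step_arm", "payload": {
  "slide": [
    [-0.05, 0, 0],
    [-0.05, 0, 0],
    [0, 0, 0]
  ],
  "spin": [0, 0, 0],
  "jaw": [0.6, 0.6, 0.6]
}}

```text
clock: 7.88
tcp_pos: [0.5398, -0.2245, 0.03]
tcp_rot: [-0.002, 0.637, 0.771, 0.001]
ft_force: [-0.9, 9.0, 5.5]
gripper_width: 0.601
gripper_force: 4.4
```

{"api": "step_arm", "payload": {
  "slide": [
    [-0.05, 0, 0],
    [-0.05, 0, 0],
    [0, 0, 0]
  ],
  "spin": [0, 0, 0],
  "jaw": [0.6, 0.6, 0.6]
}}

```text
clock: 8.13
tcp_pos: [0.54, -0.226, 0.03]
tcp_rot: [-0.004, 0.637, 0.771, 0.002]
ft_force: [-1.7, 15.3, 8.0]
gripper_width: 0.6
gripper_force: 7.9
```

{"api": "step_arm", "payload": {
  "slide": [
    [-0.05, 0, 0],
    [0, 0, 0]
  ],
  "spin": [0, 0],
  "jaw": [0.6, 0.6]
}}

```text
clock: 8.3
tcp_pos: [0.54, -0.226, 0.03]
tcp_rot: [-0.005, 0.637, 0.771, 0.003]
ft_force: [-2.2, 21.8, 11.0]
gripper_width: 0.6
gripper_force: 10.9
```

Run:
```python
from h import *
s=read_state(); print(jig(s['tcp_pos']),s['ft_force'])
```

```text
[ 6.86714377 57.40076909] [-2.1996114  21.79299878 10.98101859]
```

{"api": "step_arm", "payload": {
  "slide": [
    [0.3, 0, 0],
    [0.5, 0, 0],
    [0, 0, -0.8],
    [0, 0, -0.8],
    [0, 0, -0.9],
    [-0.4, -0.8, 0],
    [-0.4, -0.8, 0],
    [-0.75, -0.6, 0],
    [-0.75, -0.4, 0],
    [-0.3, 0, 0],
    [0, 0, 0]
  ],
  "spin": [0, 0, 0, 0, 0, 0, 0, 0, 0, 0, 0],
  "jaw": [0.6, 0.6, 0.6, 0.6, 0.6, 0.6, 0.6, 0.6, 0.6, 0.6, 0.6]
}}

```text
clock: 9.22
tcp_pos: [0.4534, -0.3262, 0.1301]
tcp_rot: [0.002, 0.638, 0.77, -0.001]
ft_force: [-0.0, 0.4, -0.2]
gripper_width: 0.602
gripper_force: 0.0
```

{"api": "step_arm", "payload": {
  "slide": [
    [0, 0, 0],
    [0, 0, 0],
    [0, 0, 0],
    [0, 0, 0],
    [0, 0, 0],
    [0, 0, 0],
    [0, 0, 0],
    [0, 0, 0],
    [0, 0, 0],
    [0, 0, 0],
    [0, 0, 0],
    [0, 0, 0]
  ],
  "spin": [1, 1, 1, 1, 1, 1, 1, 1, 1, 1, 1, 1],
  "jaw": [0.6, 0.6, 0.6, 0.6, 0.6, 0.6, 0.6, 0.6, 0.6, 0.6, 0.6, 0.6]
}}

```text
clock: 10.22
tcp_pos: [0.4539, -0.3217, 0.1297]
tcp_rot: [0.0, 0.969, 0.248, -0.0]
ft_force: [-0.1, 0.2, -0.2]
gripper_width: 0.599
gripper_force: 0.0
```

{"api": "step_arm", "payload": {
  "slide": [
    [0, 0, 0],
    [0, 0, 0],
    [0, 0, 0],
    [0, 0, 0]
  ],
  "spin": [1, 1, 1, 0],
  "jaw": [0.6, 0.6, 0.6, 0.6]
}}

```text
clock: 10.55
tcp_pos: [0.4539, -0.3218, 0.1297]
tcp_rot: [0.0, 0.995, 0.095, -0.0]
ft_force: [-0.4, 1.0, 0.1]
gripper_width: 0.599
gripper_force: 0.0
```

Run:
```python
from h import *
s=read_state(); print(jig(s['tcp_pos']),s['ft_force'])
goj(-85,-25,.03)
c=cam('wrist'); save(c,'w3.png')
```

```text
[-95.95335507 -20.1528397 ] [-0.39766744  0.98606014  0.10959991]
pos [ 0.4539 -0.3218  0.1297] phi 10.92 units [0.274 0.121 2.493] max 2.49 spin -0.013 F [-0.4  1.   0.1] w 0.599
```

View pics/w3.png

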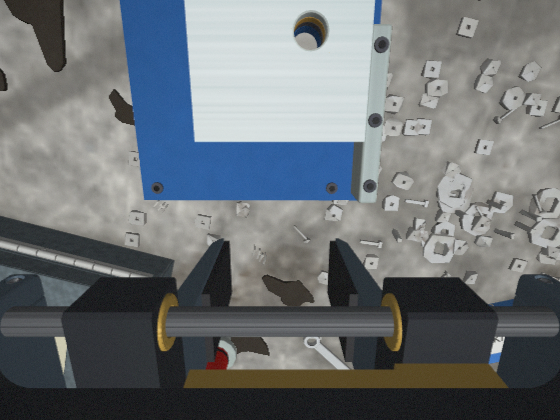

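The picture shows the plate against the right stop and the hole at (311,31) open to the bench below. I do a second x press to be sure of the seating.

{"api": "step_arm", "payload": {
  "slide": [
    [0, 0.12, 0.8],
    [0, 0, 0.8],
    [0, 0, 0.7],
    [0, 0, 0.2],
    [0, 0, 0],
    [0.2, 0, 0],
    [0.2, 0, 0],
    [0.2, 0, 0],
    [0.2, 0, 0],
    [0.1, 0, 0],
    [0.1, 0, 0],
    [0, 0, 0]
  ],
  "spin": [0, 0, 0, 0, 0, 0, 0, 0, 0, 0, 0, 0],
  "jaw": [0.6, 0.6, 0.6, 0.6, 0.6, 0.6, 0.6, 0.6, 0.6, 0.6, 0.6, 0.6]
}}

```text
clock: 11.6
tcp_pos: [0.4945, -0.3198, 0.0303]
tcp_rot: [0.0, 0.995, 0.096, 0.0]
ft_force: [-0.0, 0.8, -0.4]
gripper_width: 0.603
gripper_force: 0.0
```

{"api": "step_arm", "payload": {
  "slide": [
    [0.07, 0, 0],
    [0.07, 0, 0],
    [0.05, 0, 0],
    [0.05, 0, 0],
    [0, 0, 0]
  ],
  "spin": [0, 0, 0, 0, 0],
  "jaw": [0.6, 0.6, 0.6, 0.6, 0.6]
}}

```text
clock: 12.02
tcp_pos: [0.5002, -0.3184, 0.03]
tcp_rot: [-0.0, 0.995, 0.096, -0.003]
ft_force: [-6.8, -2.7, 4.2]
gripper_width: 0.599
gripper_force: 3.9
```

Run:
```python
from h import *
s=read_state(); print(jig(s['tcp_pos']),s['ft_force'])
c=cam('wrist'); save(c,'w4.png')
```

```text
[-49.8085018  -25.68459008] [-6.82223145 -2.6792701   4.24752984]
```

View pics/w4.png

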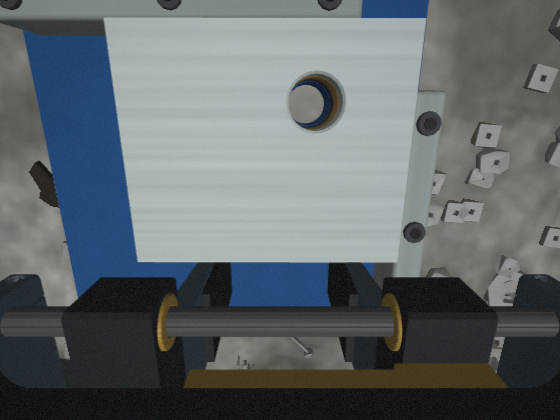

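Pressed home, the hole (316,101) shows the three plates and the jig bore concentric, with bare bench visible through it. Now I measure the hole, the pin and the surroundings of the stand.

Run:
```python
from h import *
import pickle
c=cam('wrist'); f=c['frame']; hsv=cv2.cvtColor(f,cv2.COLOR_RGB2HSV)
g=cv2.GaussianBlur(cv2.cvtColor(f,cv2.COLOR_RGB2GRAY),(3,3),0)
k=(g<185).astype(np.uint8)*255
(u,v),(a,b),th=cv2.fitEllipse(cv2.convexHull(big(k,(275,60,360,145))))
print('hole px',u,v,a,b); h=plane(c,(u,v),.06)[0]; print('hole',h,jig(h),'rad est', plane(c,[(u-a/2,v),(u+a/2,v)],.06)[:,:2])
P=cloud(c)
m=((P[...,2]>.054)&(P[...,2]<.066)&(hsv[...,1]<60)).astype(np.uint8)*255
r=rect(c,m,(100,19,429,268),.06); print('plate',r,jig(np.array(r[0])/1000))
t=pickle.load(open('top0.pkl','rb')); P=cloud(t); z=P[...,2]
Q=P[(z>.09)&(z<.5)]; d=np.hypot(Q[:,0]-.553,Q[:,1]-.062); Q=Q[(d<.3)&(d>.03)]
for lo in np.arange(-.2,.35,.04):
    for xl in np.arange(.3,.85,.04):
        q=Q[(abs(Q[:,1]-lo)<.02)&(abs(Q[:,0]-xl)<.02)]
        if len(q)>3: print(f'({xl:.2f},{lo:.2f}):{q[:,2].max():.2f}',end=' ')
```

```text
Traceback (most recent call last):
cv2.error: OpenCV(4.12.0) /io/opencv/modules/imgproc/src/shapedescr.cpp:361: error: (-201:Incorrect size of input array) There should be at least 5 points to fit the ellipse in function 'fitEllipseNoDirect'
```

Run:
```python
from h import *
import pickle
c=cam('wrist'); f=c['frame']; hsv=cv2.cvtColor(f,cv2.COLOR_RGB2HSV)
g=cv2.GaussianBlur(cv2.cvtColor(f,cv2.COLOR_RGB2GRAY),(3,3),0)
pv=np.median(g[180:240,200:300]); print('plate grey',pv)
k=(g<pv-12).astype(np.uint8)*255; cc=big(k,(275,60,360,145)); print(cv2.boundingRect(cc))
(u,v),(a,b),th=cv2.fitEllipse(cv2.convexHull(cc.reshape(-1,1,2)))
print('hole px',u,v,a,b); h=plane(c,(u,v),.06)[0]; print('hole',h,jig(h),'expected',J(38,-41))
P=cloud(c)
m=((P[...,2]>.054)&(P[...,2]<.066)&(hsv[...,1]<60)).astype(np.uint8)*255
r=rect(c,m,(100,19,429,268),.06); print('plate',r,jig(np.array(r[0])/1000))
t=pickle.load(open('top0.pkl','rb')); P=cloud(t); z=P[...,2]
Q=P[(z>.09)&(z<.5)]; d=np.hypot(Q[:,0]-.553,Q[:,1]-.062); Q=Q[(d<.3)&(d>.03)]
for lo in np.arange(-.2,.35,.04):
    for xl in np.arange(.3,.85,.04):
        q=Q[(abs(Q[:,1]-lo)<.02)&(abs(Q[:,0]-xl)<.02)]
        if len(q)>3: print(f'({xl:.2f},{lo:.2f}):{q[:,2].max():.2f}',end=' ')
```

```text
plate grey 179.0
(286, 70, 61, 64)
hole px 315.9352111816406 101.35008239746094 60.09308624267578 63.47635269165039
hole [ 0.58966839 -0.31681122  0.06      ] [ 38.31509123 -41.17865131] expected [ 0.589325   -0.31669597]
plate ((565.2376098632812, -306.10186767578125), (102.04381561279297, 132.56756591796875), 10.90696907043457) [ 16.37661185 -26.00444747]
(0.66,-0.12):0.13 (0.70,-0.12):0.13 (0.78,-0.12):0.10 (0.74,-0.08):0.15 (0.70,-0.04):0.20 (0.74,-0.04):0.20 (0.70,0.00):0.18 (0.74,0.00):0.24 (0.78,0.00):0.24 (0.82,0.00):0.23 (0.30,0.04):0.17 (0.34,0.04):0.17 (0.38,0.04):0.17 (0.74,0.04):0.24 (0.78,0.04):0.24 (0.82,0.04):0.24 (0.30,0.08):0.17 (0.34,0.08):0.17 (0.38,0.08):0.17 (0.42,0.08):0.17 (0.46,0.08):0.17 (0.74,0.08):0.24 (0.78,0.08):0.24 (0.82,0.08):0.24 (0.30,0.12):0.17 (0.34,0.12):0.17 (0.38,0.12):0.17 (0.42,0.12):0.17 (0.46,0.12):0.17 (0.74,0.12):0.24 (0.78,0.12):0.24 (0.82,0.12):0.24 (0.30,0.16):0.17 (0.34,0.16):0.17 (0.38,0.16):0.17 (0.70,0.16):0.24 (0.74,0.16):0.24 (0.78,0.16):0.24 (0.82,0.16):0.24 (0.66,0.20):0.18 (0.70,0.20):0.23 (0.74,0.20):0.24 (0.78,0.20):0.24 (0.82,0.20):0.24 (0.66,0.24):0.24 (0.70,0.24):0.23 (0.74,0.24):0.24 (0.78,0.24):0.24 (0.82,0.24):0.24 (0.66,0.28):0.23 (0.70,0.28):0.18 (0.74,0.28):0.24 (0.78,0.28):0.24 (0.66,0.32):0.23 (0.70,0.32):0.24 (0.74,0.32):0.24
```

Hole measured at (0.5895, −0.3168), which agrees with the jig frame to 0.3 mm. Next I go and look at the pin.

{"api": "step_arm", "payload": {
  "slide": [
    [-0.2, 0, 0],
    [-0.4, 0, 0],
    [0, 0, -0.9],
    [0, 0, -0.9],
    [0, 0, -0.9],
    [0, 0, -0.9],
    [0, 0, -0.9],
    [0, 0, -0.9],
    [0, 0, 0]
  ],
  "spin": [0, 0, 0, 0, 0, 0, 0, 0, 0],
  "jaw": [0.6, 0.6, 0.6, 0.6, 0.6, 0.6, 0.6, 0.6, 0.6]
}}

```text
clock: 12.92
tcp_pos: [0.4823, -0.3247, 0.2541]
tcp_rot: [0.005, 0.995, 0.095, 0.006]
ft_force: [1.3, 0.1, 0.9]
gripper_width: 0.599
gripper_force: 0.0
```

{"api": "step_arm", "payload": {
  "slide": [
    [0.16, -0.9, 0],
    [0.16, -0.9, 0],
    [0.16, -0.9, 0],
    [0.16, -0.9, 0],
    [0.16, -0.9, 0],
    [0.16, -0.9, 0],
    [0.16, -0.9, 0],
    [0.16, -0.9, 0],
    [0.16, -0.9, 0],
    [0.16, -0.9, 0],
    [0, 0, 0],
    [0, 0, 0]
  ],
  "spin": [0, 0, 0, 0, 0, 0, 0, 0, 0, 0, 0, 0],
  "jaw": [0.6, 0.6, 0.6, 0.6, 0.6, 0.6, 0.6, 0.6, 0.6, 0.6, 0.6, 0.6]
}}

```text
clock: 13.92
tcp_pos: [0.4735, 0.0444, 0.2457]
tcp_rot: [0.0, 0.995, 0.097, 0.0]
ft_force: [0.4, 0.6, 0.3]
gripper_width: 0.602
gripper_force: 0.0
```

Run:
```python
from h import *
import pickle
c=cam('wrist'); save(c,'w5.png'); pickle.dump(c,open('w5.pkl','wb')); go(.555,.06,.25,11)
P=cloud(c); f=c['frame']; hsv=cv2.cvtColor(f,cv2.COLOR_RGB2HSV)
red=cv2.inRange(hsv,(0,150,80),(6,255,255))|cv2.inRange(hsv,(172,150,80),(180,255,255))
n,l,st,ce=cv2.connectedComponentsWithStats(red)
for i in range(1,n):
    if st[i,4]>100:
        m=(l==i)&(P[...,2]>.127)&(P[...,2]<.137); cc=cv2.findContours(m.astype(np.uint8),0,1)[0]
        if cc:
            (u,v),r=cv2.minEnclosingCircle(max(cc,key=cv2.contourArea)); print(ce[i],st[i],(u,v,r),plane(c,(u,v),.130)[0].round(4), r*2*(c['p'][2]-.13)/c['mtx'][0,0])
z=P[...,2]; m=((z>.056)&(z<.068)&(hsv[...,1]<60)).astype(np.uint8)*255
print('stand',rect(c,m,(150,20,420,240),.062))
```

```text
pos [0.4736 0.0432 0.2457] phi 11.04 units [ 2.077 -0.023 -0.107] max 2.08 spin 0.006 F [-0.  -0.2  0.4] w 0.6
[275.98529412 110.68933824] [264  98  25  27 544] (275.9610290527344, 110.7662353515625, 13.390023231506348) [0.5556 0.0623 0.13  ] 0.022991687072335093
stand ((555.7451171875, 61.89410400390625), (69.949462890625, 69.96688079833984), 3.530724287033081)
```

View pics/w5.png

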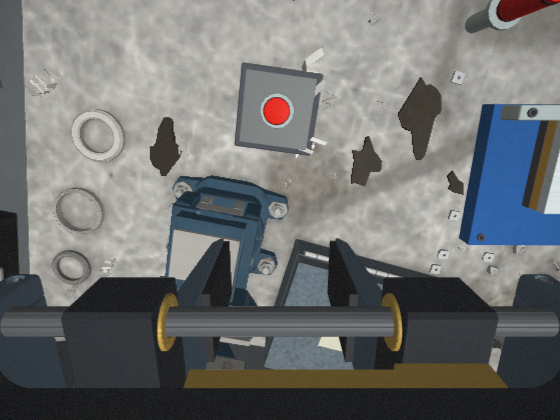

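The view shows the pin centred in its stand at pixel (276,111), which gives (0.5556, 0.0622). The stand centre agrees. The jig at right shows only the stack's side faces.

{"api": "step_arm", "payload": {
  "slide": [
    [0.7, -0.02, 0],
    [0.7, -0.03, 0],
    [0.7, -0.02, 0],
    [0, 0, 0],
    [0, 0, 0]
  ],
  "spin": [0, 0, 0, 0, 0],
  "jaw": [0.6, 0.6, 0.6, 0.6, 0.6]
}}

```text
clock: 14.38
tcp_pos: [0.5565, 0.06, 0.245]
tcp_rot: [0.0, 0.996, 0.094, -0.001]
ft_force: [-0.3, 0.3, 0.1]
gripper_width: 0.599
gripper_force: 0.0
```

Run:
```python
from h import *
go(.5556,.0621,.085,11)
```

```text
pos [0.5565 0.06   0.245 ] phi 10.81 units [-0.007 -0.056  3.999] max 4.0 spin -0.031 F [-0.3  0.3  0.1] w 0.599
```

{"api": "step_arm", "payload": {
  "slide": [
    [0, -0.05, 0.8],
    [0, 0, 0.8],
    [0, 0, 0.8],
    [0, 0, 0.8],
    [0, 0, 0.6],
    [0, 0, 0.2],
    [0, 0, 0],
    [0, 0, 0]
  ],
  "spin": [0, 0, 0, 0, 0, 0, 0, 0],
  "jaw": [0.6, 0.6, 0.6, 0.6, 0.6, 0.6, 0.6, 0.6]
}}

```text
clock: 15.05
tcp_pos: [0.5557, 0.063, 0.0869]
tcp_rot: [0.0, 0.995, 0.095, 0.001]
ft_force: [-0.4, 0.3, 1.3]
gripper_width: 0.598
gripper_force: 0.0
```

Run:
```python
from h import *
go(.5556,.0621,.085,11)
```

```text
pos [0.5557 0.063  0.0869] phi 10.88 units [-0.006  0.021  0.049] max 0.05 spin -0.02 F [-0.4  0.3  1.3] w 0.598
```

Centred around the handle; close and then lift.

{"api": "step_arm", "payload": {
  "slide": [
    [0, 0.02, 0.03],
    [0, 0, 0],
    [0, 0, 0],
    [0, 0, 0],
    [0, 0, 0],
    [0, 0, 0],
    [0, 0, 0],
    [0, 0, 0],
    [0, 0, 0],
    [0, 0, 0]
  ],
  "spin": [0, 0, 0, 0, 0, 0, 0, 0, 0, 0],
  "jaw": [0.6, 0.1, 0.1, 0.1, 0.1, 0.1, 0.1, 0.1, 0.1, 0.1]
}}

```text
clock: 15.88
tcp_pos: [0.5556, 0.063, 0.085]
tcp_rot: [-0.0, 0.995, 0.095, 0.0]
ft_force: [-0.3, 2.0, 2.4]
gripper_width: 0.238
gripper_force: 30.0
```

Run:
```python
from h import *
go(.5556,.0621,.22,11); print(read_state()['gripper_force'])
```

```text
pos [0.5556 0.063  0.085 ] phi 10.94 units [-3.000e-03  2.200e-02 -3.376e+00] max 3.38 spin -0.01 F [-0.3  2.   2.4] w 0.238
29.998620450496674
```

{"api": "step_arm", "payload": {
  "slide": [
    [0, 0, -0.2],
    [0, 0, -0.4],
    [0, 0, -0.6],
    [0, 0, -0.8],
    [0, 0, -0.8],
    [0, 0, -0.8],
    [0, 0, -0.8],
    [0, 0, 0],
    [0, 0, 0]
  ],
  "spin": [0, 0, 0, 0, 0, 0, 0, 0, 0],
  "jaw": [0.1, 0.1, 0.1, 0.1, 0.1, 0.1, 0.1, 0.1, 0.1]
}}

```text
clock: 16.63
tcp_pos: [0.5562, 0.0629, 0.2627]
tcp_rot: [0.0, 0.995, 0.095, 0.002]
ft_force: [-0.3, 0.0, -1.4]
gripper_width: 0.233
gripper_force: 30.0
```

{"api": "step_arm", "payload": {
  "slide": [
    [-0.04, 0.4, 0],
    [-0.08, 0.8, 0],
    [-0.09, 0.9, 0],
    [-0.09, 0.9, 0],
    [-0.09, 0.9, 0],
    [-0.09, 0.9, 0],
    [-0.09, 0.9, 0],
    [-0.09, 0.9, 0],
    [-0.09, 0.9, 0],
    [-0.09, 0.9, 0],
    [-0.09, 0.7, 0],
    [-0.04, 0.3, 0]
  ],
  "spin": [0, 0, 0, 0, 0, 0, 0, 0, 0, 0, 0, 0],
  "jaw": [0.1, 0.1, 0.1, 0.1, 0.1, 0.1, 0.1, 0.1, 0.1, 0.1, 0.1, 0.1]
}}

```text
clock: 17.63
tcp_pos: [0.5875, -0.3173, 0.2575]
tcp_rot: [-0.0, 0.996, 0.094, -0.002]
ft_force: [-0.9, -0.3, -1.8]
gripper_width: 0.236
gripper_force: 30.0
```

{"api": "step_arm", "payload": {
  "slide": [
    [0, 0, 0],
    [0, 0, 0],
    [0, 0, 0]
  ],
  "spin": [0, 0, 0],
  "jaw": [0.1, 0.1, 0.1]
}}

```text
clock: 17.88
tcp_pos: [0.5885, -0.3118, 0.26]
tcp_rot: [-0.001, 0.995, 0.096, -0.001]
ft_force: [0.5, 1.1, -1.2]
gripper_width: 0.234
gripper_force: 30.0
```

Run:
```python
from h import *
go(.5895,-.3168,.17,11)
c=cam('wrist'); save(c,'w6.png'); s=cam('scene'); save(s,'s6.png')
cv2.imwrite('pics/j6.png',np.hstack([cv2.resize(c['frame'][...,::-1],(400,300)),cv2.resize(s['frame'][80:330,170:470,::-1],(400,300))]))
```

```text
pos [ 0.5885 -0.3118  0.26  ] phi 11.0 units [0.004 0.132 2.25 ] max 2.25 spin 0.001 F [ 0.5  1.1 -1.2] w 0.234
```

View pics/j6.png

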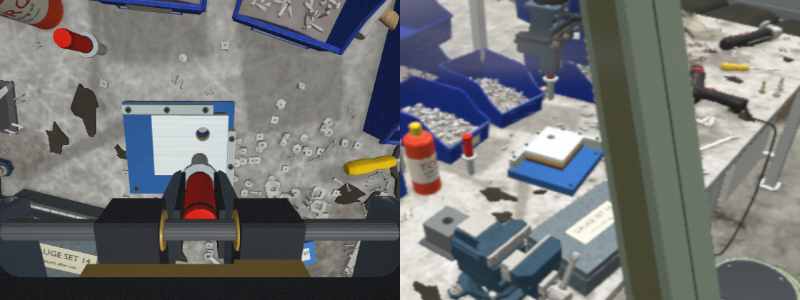

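The pin is held upright in the fingers, with its shank at (200,165) in the left half. The hole at (203,133) lies ahead. I move to just above it and check the tip.

{"api": "step_arm", "payload": {
  "slide": [
    [0, 0.13, 0.5],
    [0, 0, 0.8],
    [0, 0, 0.8],
    [0, 0, 0.4],
    [0, 0, 0],
    [0, 0, 0],
    [0, 0, 0]
  ],
  "spin": [0, 0, 0, 0, 0, 0, 0],
  "jaw": [0.1, 0.1, 0.1, 0.1, 0.1, 0.1, 0.1]
}}

```text
clock: 18.57
tcp_pos: [0.591, -0.3186, 0.1629]
tcp_rot: [0.001, 0.995, 0.096, 0.002]
ft_force: [0.3, 0.6, -1.0]
gripper_width: 0.237
gripper_force: 30.0
```

Run:
```python
from h import *
go(.5895,-.3168,.14,11)
c=cam('wrist'); T=np.linalg.inv(np.array(c['hand_eye'])); f=c['frame'].copy()
def pr(p): q=c['mtx']@(T@np.r_[p,1])[:3]; return q[:2]/q[2]
tip=pr([0,0,.081]); col=pr([0,0,.081-.058]); print('exp tip',tip,'collar',col)
s=read_state(); M=q2R(s['tcp_rot'])
hole=pr(M.T@(np.array([.5895,-.3168,.06])-s['tcp_pos'])); print('hole',hole)
for p in(tip,col,hole): cv2.circle(f,tuple(int(round(x)) for x in p),2,(0,255,0),-1)
cv2.imwrite('pics/w7.png',cv2.resize(f[60:300,180:380],(600,720)[:1]+(720,))[:600,:,::-1])
```

```text
pos [ 0.591  -0.3186  0.1629] phi 10.99 units [-0.029 -0.051  0.571] max 0.57 spin -0.001 F [ 0.3  0.6 -1. ] w 0.237
exp tip [278.18189049 221.26773129] collar [278.05185329 250.67789656]
hole [275.23438869 214.68653288]
```

View pics/w7.png

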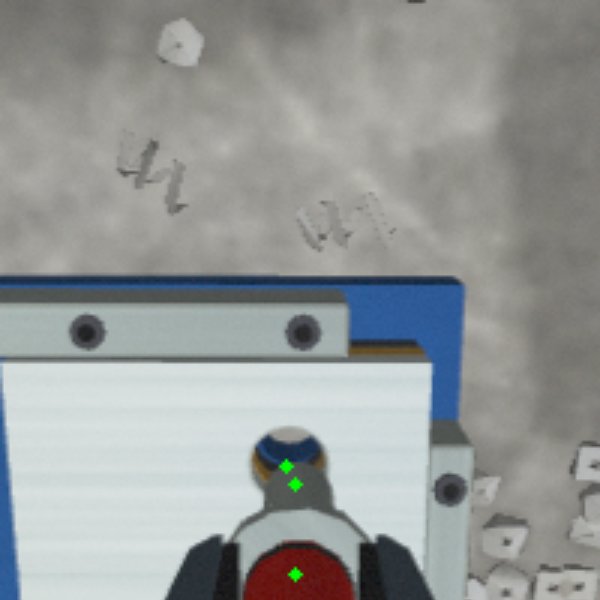

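The tip sits at about crop (297,480), on the expected mark, and the hole centre is at crop (287,467) as computed. The remaining offset is about 2 mm. I correct that and lower.

{"api": "step_arm", "payload": {
  "slide": [
    [-0.03, -0.05, 0],
    [0, 0, 0.1],
    [0, 0, 0.1],
    [0, 0, 0],
    [0, 0, 0],
    [0, 0, 0]
  ],
  "spin": [0, 0, 0, 0, 0, 0],
  "jaw": [0.1, 0.1, 0.1, 0.1, 0.1, 0.1]
}}

```text
clock: 19.12
tcp_pos: [0.5882, -0.3171, 0.1527]
tcp_rot: [0.0, 0.995, 0.095, -0.0]
ft_force: [1.4, 0.3, -2.0]
gripper_width: 0.237
gripper_force: 30.0
```

Run:
```python
from h import *
go(.5895,-.3168,.14,11); camera('wrist'); go(.5895,-.3168,.14,11)
```

```text
pos [ 0.5882 -0.3171  0.1527] phi 10.93 units [ 0.034 -0.001  0.317] max 0.32 spin -0.011 F [ 1.4  0.3 -2. ] w 0.237
pos [ 0.5882 -0.3171  0.1528] phi 10.93 units [ 0.033 -0.002  0.319] max 0.32 spin -0.011 F [-0.7  0.2 -1.2] w 0.237
```

{"api": "step_arm", "payload": {
  "slide": [
    [0.03, 0, 0],
    [0, 0, 0.12],
    [0, 0, 0.12],
    [0, 0, 0.12],
    [0, 0, 0.12],
    [0, 0, 0.12],
    [0, 0, 0]
  ],
  "spin": [0, 0, 0, 0, 0, 0, 0],
  "jaw": [0.1, 0.1, 0.1, 0.1, 0.1, 0.1, 0.1]
}}

```text
clock: 19.75
tcp_pos: [0.5886, -0.3164, 0.1271]
tcp_rot: [-0.001, 0.995, 0.095, -0.001]
ft_force: [-0.4, -0.2, -2.7]
gripper_width: 0.235
gripper_force: 30.0
```

Run:
```python
from h import *
go(.5895,-.3168,.085,11)
```

```text
pos [ 0.5886 -0.3164  0.1271] phi 10.94 units [0.022 0.016 1.053] max 1.05 spin -0.01 F [-0.4 -0.2 -2.7] w 0.235
```

{"api": "step_arm", "payload": {
  "slide": [
    [0.02, 0.01, 0.1],
    [0, 0, 0.12],
    [0, 0, 0.12],
    [0, 0, 0.12],
    [0, 0, 0]
  ],
  "spin": [0, 0, 0, 0, 0],
  "jaw": [0.1, 0.1, 0.1, 0.1, 0.1]
}}

```text
clock: 20.17
tcp_pos: [0.5895, -0.3166, 0.1089]
tcp_rot: [-0.001, 0.995, 0.095, -0.001]
ft_force: [0.2, 0.2, -0.8]
gripper_width: 0.24
gripper_force: 30.0
```

{"api": "step_arm", "payload": {
  "slide": [
    [0, 0, 0.12],
    [0, 0, 0.12],
    [0, 0, 0.12],
    [0, 0, 0.1],
    [0, 0, 0]
  ],
  "spin": [0, 0, 0, 0, 0],
  "jaw": [0.1, 0.1, 0.1, 0.1, 0.1]
}}

```text
clock: 20.58
tcp_pos: [0.5896, -0.3167, 0.0907]
tcp_rot: [-0.001, 0.995, 0.095, -0.001]
ft_force: [0.3, 0.0, -2.1]
gripper_width: 0.241
gripper_force: 30.0
```

Run:
```python
from h import *
go(.5895,-.3168,.083,11)
```

```text
pos [ 0.5896 -0.3167  0.0907] phi 10.94 units [-0.003  0.002  0.193] max 0.19 spin -0.01 F [ 0.3  0.  -2.1] w 0.241
```

{"api": "step_arm", "payload": {
  "slide": [
    [0, 0, 0.06],
    [0, 0, 0.06],
    [0, 0, 0.05],
    [0, 0, 0]
  ],
  "spin": [0, 0, 0, 0],
  "jaw": [0.1, 0.1, 0.1, 0.1]
}}

```text
clock: 20.92
tcp_pos: [0.59, -0.3169, 0.0847]
tcp_rot: [-0.0, 0.995, 0.095, -0.0]
ft_force: [-0.7, -0.5, -1.9]
gripper_width: 0.236
gripper_force: 30.0
```

{"api": "step_arm", "payload": {
  "slide": [
    [0, 0, 0.04],
    [0, 0, 0.03],
    [0, 0, 0]
  ],
  "spin": [0, 0, 0],
  "jaw": [0.1, 0.1, 0.1]
}}

```text
clock: 21.17
tcp_pos: [0.5904, -0.3171, 0.083]
tcp_rot: [0.0, 0.995, 0.095, 0.0]
ft_force: [-0.3, 1.3, 2.1]
gripper_width: 0.236
gripper_force: 30.0
```

Contact at the expected height. Release gently and retreat upward.

{"api": "step_arm", "payload": {
  "slide": [
    [0, 0, 0.02],
    [0, 0, 0],
    [0, 0, 0],
    [0, 0, 0],
    [0, 0, 0],
    [0, 0, 0],
    [0, 0, 0],
    [0, 0, 0]
  ],
  "spin": [0, 0, 0, 0, 0, 0, 0, 0],
  "jaw": [0.1, 0.4, 0.6, 0.6, 0.6, 0.6, 0.6, 0.6]
}}

```text
clock: 21.83
tcp_pos: [0.5902, -0.317, 0.0814]
tcp_rot: [0.0, 0.995, 0.095, -0.0]
ft_force: [0.7, -0.5, 0.9]
gripper_width: 0.6
gripper_force: 0.0
```

{"api": "step_arm", "payload": {
  "slide": [
    [0, 0, -0.3],
    [0, 0, -0.6],
    [0, 0, -0.8],
    [0, 0, -0.8],
    [0, 0, -0.8],
    [-0.8, 0, -0.4],
    [-0.8, 0, 0],
    [-0.8, 0, 0],
    [0, 0, 0],
    [0, 0, 0]
  ],
  "spin": [0, 0, 0, 0, 0, 0, 0, 0, 0, 0],
  "jaw": [0.6, 0.6, 0.6, 0.6, 0.6, 0.6, 0.6, 0.6, 0.6, 0.6]
}}

```text
clock: 22.67
tcp_pos: [0.495, -0.3356, 0.2312]
tcp_rot: [0.001, 0.996, 0.094, 0.001]
ft_force: [0.6, 0.4, 0.5]
gripper_width: 0.602
gripper_force: 0.0
```

Run:
```python
from h import *
go(.5895,-.3168,.083,11)
c=cam('wrist'); s=cam('scene'); P=cloud(c); hsv=cv2.cvtColor(c['frame'],cv2.COLOR_RGB2HSV)
red=(cv2.inRange(hsv,(0,150,80),(6,255,255))|cv2.inRange(hsv,(172,150,80),(180,255,255)))>0
d=np.hypot(P[...,0]-.5895,P[...,1]+.3168); m=red&(d<.03); print('handle top',np.percentile(P[m][:,2],[5,98]).round(4),'exp .128')
t=m&(P[...,2]>.123)
if t.any(): v,u=np.nonzero(t); print('top centre',plane(c,(u.mean(),v.mean()),.128))
cv2.imwrite('pics/j8.png',np.hstack([cv2.resize(c['frame'][...,::-1],(400,300)),cv2.resize(s['frame'][120:320,180:420,::-1],(400,300))]))
```

```text
pos [ 0.495  -0.3356  0.2312] phi 10.82 units [ 2.402 -0.024  3.709] max 3.71 spin -0.029 F [0.6 0.4 0.5] w 0.602
handle top [0.1266 0.1294] exp .128
top centre [[ 0.58973146 -0.31805526  0.128     ]]
```

View pics/j8.png

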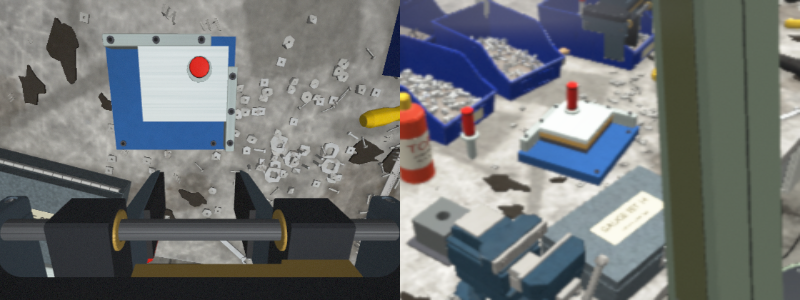

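The pin is upright in the stack, with its handle at (199,67) on the left and (572,95) on the right. Its top is at 0.128 m as required, the plates are against both stops, and the gripper is clear.

```bash
python3 -c "from bench import *; print(finish_job())"
```

```text
the job is handed in; nothing more can be done
None
```

The three plates are pushed home against both stops and the pin is down through them into the jig, with its handle top at the expected 0.128 m. I let go, cleared the gripper and handed the job in at about 23 s; I never moved near the can or the box.

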